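# File a sample board in the lever arch file

## Task

File the punched sample board (the one with the grey filing strip) in the lever arch file that lies open on the bench: lift the file's lever so that its rings spring open, thread the board onto the two posts until it lies flat on the boards already filed, then press the lever down fully home so that it locks and the rings are closed. Be gentle with it: feel for the stop and press no harder than the spring asks, do not force the board onto the posts, and leave the other things on the bench where they are.

Things in the scene. Friction and masses are not known exactly. Their poses are not given: they have to be found in the camera images.
- file: A4 lever arch file, loose, 2.3 kg, open flat on the bench (slides a few mm when pulled). Origin: underside, midway between the posts. x: along the post line and lever hinge; +y: to spine and opened cover; -y: paper side. Back board x +-159, y -175 to 110, top z 3 mm. Steel base plate x +-75, y -14 to 64, top z 5. Two filed boards shaped like the sample lie on the posts: top z 17, y -115 to 13.
- lever (a joint): Lever angle, rad: 0 down home (rings closed, locked), 1.1 up (rings open). About 3 N at the grip lifts it out of its lock; past 0.02 it springs up by itself. Closing it takes 6 N at 1.0, 11 N at 0.3, 8 N at 0.1, falling to none at 0.02 (1.3 mm above home), where it drops over centre and locks against a hard stop; let go sooner and it springs open. More than 25 N strains it.
- rings (a joint): angle of the moving ring wires in rad, coupled to the lever: 0 closed (wire tips on the post tops), 0.77 fully open, the wires then swung up and back towards the spine, their tops 75 mm above the bench
- lever_pin (a point): Hinge axis of the lever (along file x), 30 mm to the spine side of the post line, 14 mm up. Lever: steel strip 12 wide, 2.5 thick, to +y; its grip 18 wide (x), 18 long, 6 thick, centre 64 mm from the pin. Unbent, at home it rises 0.27 rad outwards: grip 62 mm from the pin in y, 31 mm above the bench. Levers get bent in use: the grip may be up to 8 mm higher or lower; no pose tells this.
- post_a (a point): tip of the fixed post at the file's -x end: upright steel wire 5 mm thick with a round tip 45 mm above the bench; 40 mm from the file's origin along -x
- post_b (a point): tip of the fixed post at the file's +x end, same as post_a, 40 mm from the file's origin along +x; the rings stand over the posts, 80 mm apart
- sample_grip (a point): Point to grip the sample board, mid-thickness, half-way across its tail. T-shaped, flat, 6 mm thick, about 75 g: wood-look laminate tail 60 wide (x), 100 long (y -60 to 40), then a grey punched strip 108 wide (x), 28 long (y 40 to 68). Lies flat on the bench, strip to +y, turned up to 0.5 rad from the file. Once filed its axes match the file's: strip on the posts, tail over the paper side.
- hole_a (a point): centre of the hole on the sample's -x side, at its underside (goes over post_a): 8.5 mm wide, through, at x -40, y 55 mm from sample_grip
- hole_b (a point): centre of the hole on the sample's +x side, at its underside (goes over post_b): 8.5 mm wide, through, at x 40, y 55 mm from sample_grip
- offcut: bystander: plain laminate piece 60 x 120 x 6 mm without strip or holes, loose on the bench; origin at the centre of its underside
- screwdriver: bystander: loose screwdriver lying on the bench; origin at its underside
- screw_carton: bystander: small carton 50 x 85 x 40 mm on the bench; origin at the centre of its underside

How it is judged:
By the outcome, as a careful person would: the job done as asked, in the order asked, and still so for the second after the job is handed in, with the robot touching nothing.
It also fails if it takes over 72 s, if anything falls off the work surface, if the arm or the gripper's body presses on something with over 40 N, if the wrist force passes 120 N, or if a joint passes its speed limit or range.

## Robot

A 6-joint arm with a two-finger parallel gripper is mounted at the origin on the work surface. World frame = base frame: x ahead of the robot, y to its left, z up, the work surface at z = 0. Lengths are in m, angles in rad, forces in N, time in s.
With the tool pointing down it reaches from about 0.3 to 0.775 m from the base axis. Payload 14.6 kg.
Tool frame: the origin (TCP) lies on the mounting face of the last link; the fingertips stand 199 mm ahead of it and the grasp point (between the pads) lies 180 mm ahead of it; z points along the fingers, y is the direction in which the jaws open and shut (so a half turn about z gives the same grasp; the last joint's range is limited). The gripper opens to 94 mm and grips with 3 to 60 N. Pads are 16 mm wide; open, the fingers measure 119 mm over their backs; the gripper's body (75 mm by 177 mm) begins 78 mm behind the grasp point.
Start: joints at [1.089, 0.3, 1.521, -0, 1.321, -0.067], TCP at [0.222, 0.503, 0.405] pointing down, gripper open.
Joint ranges: [-3.03, 3.03], [-0.79, 2.21], [0.23, 2.52], [-1.04, 4.18], [0, 3.07], [-2.55, 2.55]. Speed limits (rad/s): [2.22, 2.22, 2.57, 3.14, 3.14, 3.14].

## Interface

Orientations are given as [roll, pitch, yaw] about the fixed x, y, z axes, in that order (R = Rz(yaw) Ry(pitch) Rx(roll)).
In Python, from station import sensors, vision, job gives the robot as it stands. The module is installed in compiled form; this text tells all that it offers.
- The arm moves only by the tool arm_command, never from a script. Its argument "plan" is one flat list of numbers, 5 for each row, row after row: the closure, from -1 (fully open) to 1 (shut), so that 0 is half open, then the shift along the world's x, y, z scaled (see below), then the turn about the world's z scaled (see below). A call has 1 to 20 rows; each row is the pose to reach, as a shift and turn from the pose commanded when the call began; what a row does not reach only later rows make up. The controller multiplies each number of a shift by 400 mm and each number of a turn by 120 degrees. A row lasts 1/10 s, in which the tool goes at most 50 mm and 8.59 degrees, less where a joint would pass 70% of its speed; a pose out of reach is approached as far as the arm can. A call with a number of a shift or a turn outside -1 to 1 is refused whole. A call with a gripper value outside its range is refused whole. The fingers move at their own pace and stop on an object; "newtons" is the grip in N (left out, the last holds). Time passes only in rows, so rows that repeat a pose let the fingers close. It gives the time, the measured TCP pose, the force and the opening at its end, in the units of the state.
- sensors.get_obs(): the state, without advancing time (a new reading comes with each control period).
- vision.camera(name): name is "scene" or "top" or "wrist"; returns the picture (420x560x3 uint8, blue, green, red); there is no depth.
- vision.camera_params(name): a dict with "intrinsics" (3x3 intrinsics, pixels), "k1" (the pictures are not rectified: a ray, as slopes to the right and down, at radius r is drawn at 1 + k1 r^2 times it, then the intrinsics apply), "rvec" (rotation vector, rad) and "tvec" (3), from world to camera coordinates, as OpenCV has them. Camera axes: x right, y down, z forward; pixel columns grow to the right and rows downward; lengths in m; the calibration is good to about 2 mm. A picture is of the moment at which its call begins: read the wrist's pose just before it. camera_params takes no time and is no camera call; for the wrist camera it gives the pose at the moment of the call.
- job.hand_in(): hands the job in, once; it reports no verdict.
Trained networks look in the newest picture that a camera, given by its name, has taken for a name from the list of things; names that differ only in an ending like _2 or _b are one class to them, and where a whole thing is asked for, a point or a joint stands for the part that bears it (a point fixed in the world has none). Each returns a list of dicts, best first, with "confidence" (0 to 1); they miss things now and then, are a little off and sometimes report something else, mostly with a low value. They report only what shows in the picture. A call takes as long as a camera call.
- vision.search_frame(name, camera): "at" ([row, column] in pixels, amid what is visible of it).
- vision.silhouettes(name, camera): "mask" (420x560 bool, what is visible of it) and "at" ([row, column] in pixels, amid what is visible of it).
- vision.pinpoint(name, camera): "at" ([row, column] in pixels: a listed point, or the origin of a listed thing).
The state is a dict: "time_s": time; "qpos": joint angles; "joint_vel": joint speeds; "tau": joint torques, N m; "ee_pos": TCP position; "eef_rot": TCP orientation; "force": force on the tool from outside, world axes, zero at the start; "moment": the same for the moment, N m; "grip_width": finger opening in m.
Only numpy, scipy, OpenCV 4.12 (cv2) and the standard library are available. Lean on these libraries where they do the work, as an engineer would, in place of code of your own. Each camera call takes 0.05 s, during which the arm holds its last target.

## Working session

There is one attempt and no reset: what is moved stays moved. The work goes in short steps, Python scripts to look and compute and a tool call to move; the robot and the scene stay as the last step left them, time stands still between calls to the robot, and variables do not carry over. Pictures are saved under pics/ and viewed, and the job is handed in when it is done.

Besides the shell and the picture viewer there is one more tool, called after "Emit:" by a JSON object that holds its "op" and its "data", one argument or row to a line. arm_command: Moves the arm, as the interface text tells. Its arguments: {"type":"object","properties":{"plan":{"type":"array"},"newtons":{"type":"number"}},"required":["plan"]}

```bash
mkdir -p pics; cat > h.py <<'E'
import numpy as np, cv2
from station import sensors, vision, job
def par(n):
    p=vision.camera_params(n); K=np.array(p["intrinsics"],float); 
    R=cv2.Rodrigues(np.array(p["rvec"],float))[0]; t=np.array(p["tvec"],float).ravel()
    return K,float(p["k1"]),R,t
def ray(P,at):
    K,k1,R,t=P; r,c=at
    d=cv2.undistortPoints(np.array([[[c,r]]],float),K,np.array([k1,0,0,0.])).ravel()
    v=R.T@np.array([d[0],d[1],1]); return -R.T@t, v/np.linalg.norm(v)
def onz(P,at,z):
    o,v=ray(P,at); return o+v*(z-o[2])/v[2]
def proj(P,X):
    K,k1,R,t=P
    return cv2.projectPoints(np.array(X,float).reshape(-1,1,3),cv2.Rodrigues(R)[0],t,K,np.array([k1,0,0,0.]))[0].reshape(-1,2)[:,::-1]
def tri(obs):
    A=np.zeros((3,3));b=np.zeros(3)
    for P,at in obs:
        o,v=ray(P,at);M=np.eye(3)-np.outer(v,v);A+=M;b+=M@o
    X=np.linalg.solve(A,b)
    return X,[np.linalg.norm(proj(P,X)[0]-np.array(at)) for P,at in obs]
E
python3 - <<'E'
from h import *
print(sensors.get_obs())
for n in ["scene","top","wrist"]:
    P=par(n); print(n,"pos",-P[2].T@P[3],P[0][0,0],P[1])
    cv2.imwrite(f"pics/{n}0.png",vision.camera(n))
    for t in ["post_a","post_b","lever_pin","sample_grip","hole_a","hole_b","file"]:
        r=vision.pinpoint(t,n)
        print(t,[(np.round(q["at"],1).tolist(),round(q["confidence"],2)) for q in r[:3]])
E
```

```text
{'time_s': 0.0, 'qpos': array([ 1.08939946e+00,  3.00463935e-01,  1.52158653e+00,  7.21248455e-06,
        1.32071066e+00, -6.65944924e-02]), 'joint_vel': array([ 0.00063259, -0.00130805,  0.00150932, -0.00070771, -0.00045859,
       -0.0007798 ]), 'tau': array([ 1.91953179e-03, -5.31814027e+01, -3.52734232e+01,  7.09295855e-02,
        2.43754615e-02, -9.26822872e-05]), 'ee_pos': array([0.22163776, 0.5033261 , 0.40408782]), 'eef_rot': array([-3.14042724e+00, -8.47267026e-05,  2.72678844e+00]), 'force': array([-0.50809336,  0.01331239, -0.49799344]), 'moment': array([-0.06229112,  0.05669157,  0.07243489]), 'grip_width': 0.09407319682575306}
scene pos [0.93226373 0.3271514  0.66979211] 498.19046438352774 -0.010413867026885262
post_a [([243.8, 406.4], 0.92), ([265.6, 367.7], 0.69), ([270.5, 384.7], 0.48)]
post_b [([243.8, 406.4], 0.92), ([265.6, 367.7], 0.69), ([270.5, 384.7], 0.48)]
lever_pin [([280.9, 161.2], 0.72), ([275.3, 394.6], 0.68)]
sample_grip [([150.4, 259.3], 0.96), ([177.7, 256.5], 0.73)]
hole_a [([175.5, 256.9], 0.91), ([161.9, 291.6], 0.74), ([270.6, 381.7], 0.69)]
hole_b [([175.5, 256.9], 0.91), ([161.9, 291.6], 0.74), ([270.6, 381.7], 0.69)]
file [([271.7, 383.3], 0.83)]
top pos [ 0.43346085 -0.07649587  1.09050996] 503.1260068433133 0.047073616266284535
post_a [([274.7, 211.5], 0.79), ([239.6, 216.9], 0.59)]
post_b [([274.7, 211.5], 0.79), ([239.6, 216.9], 0.59)]
lever_pin [([258.5, 201.9], 0.72), ([128.1, 197.7], 0.6)]
sample_grip [([271.4, 380.9], 0.86), ([239.0, 217.0], 0.34)]
hole_a [([249.7, 362.5], 0.75), ([294.0, 355.3], 0.7)]
hole_b [([249.7, 362.5], 0.75), ([294.0, 355.3], 0.7)]
file [([259.2, 219.0], 0.74)]
wrist pos [0.14609335 0.53631834 0.38566033] 330.30107116130665 -0.08117659961878858
post_a []
post_b []
lever_pin []
sample_grip []
hole_a []
hole_b []
file []
```

View pics/scene0.png

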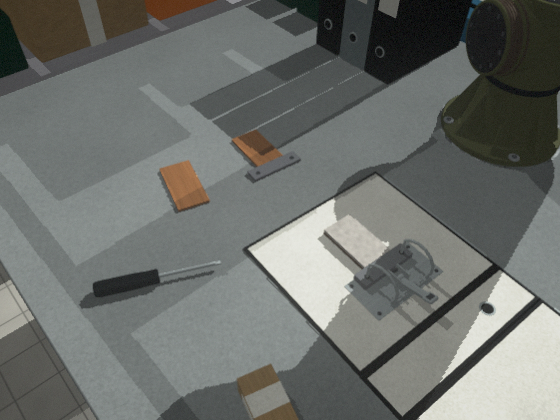

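View pics/top0.png

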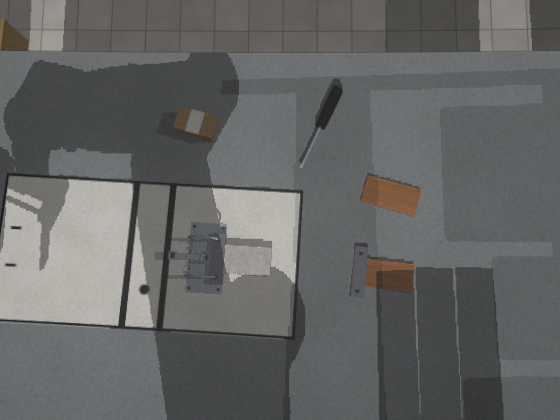

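```bash
python3 - <<'E'
from h import *
S=par("scene");T=par("top")
obs={"p1":((243.8,406.4),(239.6,216.9)),"p1b":((243.8,406.4),(274.7,211.5)),"p2":((265.6,367.7),(239.6,216.9)),"p2b":((265.6,367.7),(274.7,211.5)),
"file":((271.7,383.3),(259.2,219)),"pin":((275.3,394.6),(258.5,201.9)),"grip":((150.4,259.3),(271.4,380.9)),
"h1":((175.5,256.9),(249.7,362.5)),"h1b":((175.5,256.9),(294,355.3)),"h2":((161.9,291.6),(249.7,362.5)),"h2b":((161.9,291.6),(294,355.3))}
for k,(a,b) in obs.items():
    X,e=tri([(S,a),(T,b)]); print(k,X.round(4),np.round(e,1))
E
```

```text
p1 [0.4976 0.0932 0.0976] [17.4 12.8]
p1b [0.4407 0.091  0.0419] [1.5 1.1]
p2 [0.5155 0.08   0.0368] [0.6 0.4]
p2b [ 0.4598  0.0772 -0.0192] [16.4 12.8]
file [ 0.4748  0.084  -0.012 ] [1.3 1. ]
pin [0.4782 0.1128 0.0109] [2.1 1.5]
grip [ 0.4517 -0.2655  0.0092] [0.2 0.2]
h1 [ 0.4954 -0.2263 -0.0038] [2.2 2. ]
h1b [ 0.4291 -0.2445 -0.0626] [17.2 16.1]
h2 [ 0.474  -0.1948  0.0511] [18.3 16.6]
h2b [ 0.4049 -0.2155 -0.015 ] [1.  0.9]
```

The scene view shows the file at about (270,385), with the rings around (265,400). The sample, with its grey strip, is at about (150,260), and the plain offcut is at (185,185). In the top view the posts are near (240,217) and (275,212), and the lever points left. The sample strip is at about (270,358).

```bash
python3 - <<'E'
from h import *
P=par("wrist"); print("axis",P[2][2],"right",P[2][0],"cam",-P[2].T@P[3]); print(onz(P,(210,280),0.02), onz(P,(0,0),0.),onz(P,(419,559),0.))
T=par("top")
# file edges in top (board corner pts z~3mm): paper side corners & upper edge
for a in [(191,302),(337,294),(184,175),(328,163)]: print(onz(T,a,0.003).round(4))
print(sensors.get_obs()["time_s"])
im=cv2.imread("pics/top0.png")[200:320,140:420]; cv2.imwrite("pics/topz.png",cv2.resize(im,None,fx=2.8,fy=2.8,interpolation=cv2.INTER_CUBIC))
E
```

```text
axis [ 0.26201493 -0.11441944 -0.95825694] right [0.40382412 0.91483588 0.0011823 ] cam [0.14609451 0.53632056 0.38565496]
[0.24756382 0.5036064  0.02      ] [-1.00416823e-01  3.12101021e-01 -5.55111512e-17] [0.8040574  0.80147026 0.        ]
[ 0.6255 -0.0982  0.003 ]
[ 0.3142 -0.0822  0.003 ]
[0.6395 0.1812 0.003 ]
[0.3308 0.194  0.003 ]
1.2
```

View pics/topz.png

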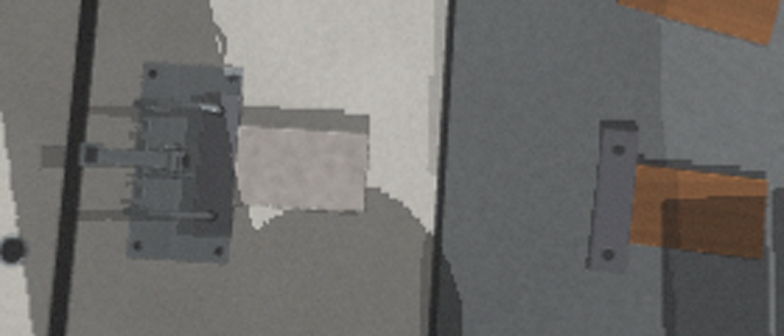

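Emit:
{"op": "arm_command", "data": {
  "plan": [-1,0.635,-1.0,-0.21,-0.574,-1,0.635,-1.0,-0.21,-0.574,-1,0.635,-1.0,-0.21,-0.574,-1,0.635,-1.0,-0.21,-0.574,-1,0.635,-1.0,-0.21,-0.574,-1,0.635,-1.0,-0.21,-0.574,-1,0.635,-1.0,-0.21,-0.574,-1,0.635,-1.0,-0.21,-0.574,-1,0.635,-1.0,-0.21,-0.574,-1,0.635,-1.0,-0.21,-0.574,-1,0.635,-1.0,-0.21,-0.574,-1,0.635,-1.0,-0.21,-0.574]
}}

```text
time_s: 2.4
ee_pos: [0.4757, 0.1031, 0.3205]
eef_rot: [-3.141, -0.0, 1.523]
force: [1.1, 0.6, -0.2]
grip_width: 0.0941
```

```bash
cat > look.py <<'E'
from h import *
import sys,pickle
def look(tag,names):
    P=par("wrist"); im=vision.camera("wrist"); cv2.imwrite(f"pics/w{tag}.png",im)
    D={}
    for t in names:
        r=vision.pinpoint(t,"wrist"); D[t]=[(q["at"],q["confidence"]) for q in r]
        print(t,[(np.round(q["at"],1).tolist(),round(q["confidence"],2)) for q in r[:3]])
    pickle.dump((P,D),open(f"w{tag}.pkl","wb"))
    o=sensors.get_obs(); print(o["time_s"],o["ee_pos"].round(4),o["eef_rot"].round(4),o["force"].round(2))
    cv2.imwrite(f"pics/w{tag}b.png",cv2.resize(im,None,fx=1.4,fy=1.4))
look(sys.argv[1],sys.argv[2:])
E
python3 look.py 1 post_a lever_pin lever
```

```text
post_a [([240.1, 230.1], 0.91), ([239.6, 323.4], 0.63)]
lever_pin [([195.1, 281.0], 0.6)]Traceback (most recent call last):
  File "look.py", line 12, in <module>
    look(sys.argv[1],sys.argv[2:])
    ~~~~^^^^^^^^^^^^^^^^^^^^^^^^^^
  File "look.py", line 7, in look
    r=vision.pinpoint(t,"wrist"); D[t]=[(q["at"],q["confidence"]) for q in r]
ValueError: it knows: file, hole, lever_pin, offcut, post, sample_grip, screw_carton, screwdriver
```

```bash
python3 look.py 1 post lever_pin
```

```text
post [([241.1, 323.5], 0.93), ([244.6, 228.2], 0.81)]
lever_pin [([198.8, 280.7], 0.84)]
2.7 [0.4754 0.1041 0.3209] [ 3.1412e+00 -1.0000e-04  1.5259e+00] [-0.06  0.23 -0.6 ]
```

View pics/w1b.png

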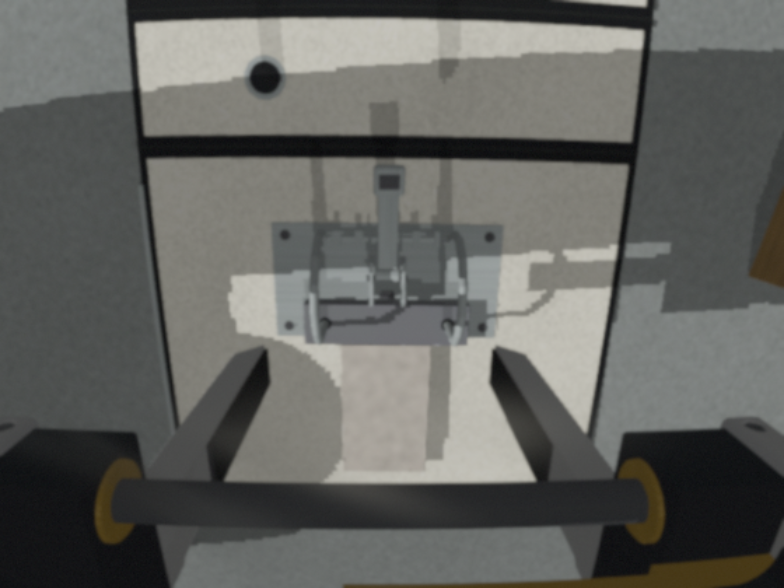

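The wrist view shows the lever grip at about pixel (row 128, col 278). The posts are near (240,230) and (240,322), and the rings are closed over them.

```bash
python3 - <<'E'
from h import *
import pickle
W,D=pickle.load(open("w1.pkl","rb"));T=par("top")
X,e=tri([(W,(128.6,278)),(T,(255.4,172.1))]);print("grip",X.round(4),np.round(e,1))
print("grip z31", onz(W,(128.6,278),.034).round(4),onz(T,(255.4,172.1),.034).round(4))
for a in [(241.1,323.5),(244.6,228.2)]:print(onz(W,a,.045).round(4))
print("pin",onz(W,(198.8,280.7),.014).round(4))
im=cv2.imread("pics/scene0.png")[220:340,320:480]; cv2.imwrite("pics/scz.png",cv2.resize(im,None,fx=5,fy=5,interpolation=cv2.INTER_CUBIC))
E
```

```text
grip [0.4839 0.1763 0.0237] [2.2 0.9]
grip z31 [0.4855 0.1765 0.034 ] [0.4816 0.174  0.034 ]
[0.5196 0.084  0.045 ]
[0.4398 0.0845 0.045 ]
pin [0.4858 0.1141 0.014 ]
```

View pics/scz.png

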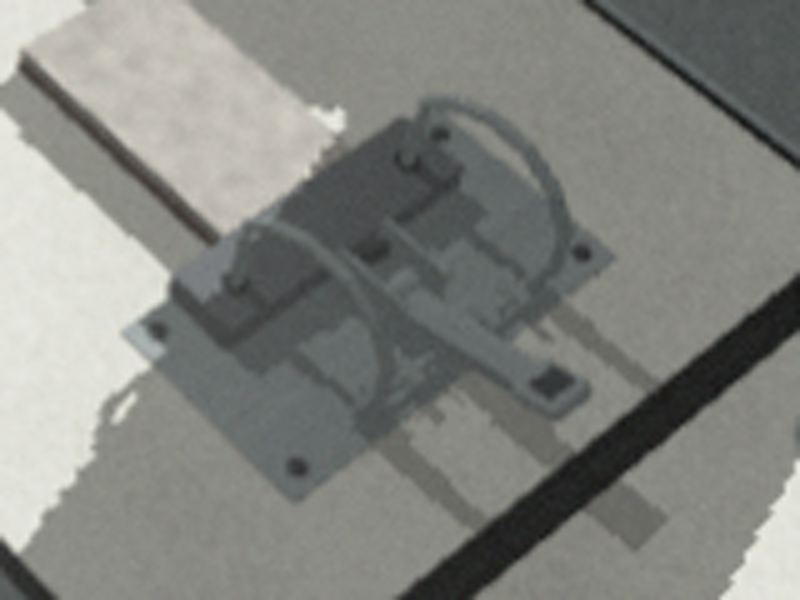

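```bash
python3 - <<'E'
from h import *
import pickle
W,D=pickle.load(open("w1.pkl","rb"));T=par("top");S=par("scene")
g=[(W,(129.8,278)),(T,(255.4,172.1)),(S,(296,430.4))]
for c in [(0,1,2),(0,2),(1,2),(0,1)]:
    X,e=tri([g[i] for i in c]);print(c,X.round(4),np.round(e,1))
for z in (.026,.034,.042): print(z,[onz(P,a,z)[:2].round(4) for P,a in g])
E
```

```text
(0, 1, 2) [0.4832 0.1757 0.0312] [2.8 0.9 1.1]
(0, 2) [0.4851 0.1767 0.0349] [1.5 0.8]
(1, 2) [0.4814 0.1758 0.0292] [0.4 0.6]
(0, 1) [0.4838 0.1755 0.0272] [2.3 0.9]
0.026 [array([0.4856, 0.1752]), array([0.482 , 0.1759]), array([0.4786, 0.1757])]
0.034 [array([0.4854, 0.1756]), array([0.4816, 0.174 ]), array([0.4842, 0.1776])]
0.042 [array([0.4853, 0.1759]), array([0.4813, 0.1721]), array([0.4899, 0.1795])]
```

Emit:
{"op": "arm_command", "data": {
  "plan": [-0.3,0.0225,0.1825,-0.125,0,-0.3,0.0225,0.1825,-0.125,0,-0.3,0.0225,0.1825,-0.125,0]
}}

```text
time_s: 3.0
ee_pos: [0.4839, 0.1792, 0.2681]
eef_rot: [-3.138, 0.001, 1.528]
force: [-0.0, -0.5, -0.4]
grip_width: 0.0736
```

```bash
python3 look.py 2 post lever_pin
```

```text
post []
lever_pin [([302.7, 276.7], 0.64)]
3.15 [0.4846 0.1763 0.2711] [ 3.1412 -0.      1.5254] [ 0.19 -0.33  0.96]
```

View pics/w2b.png

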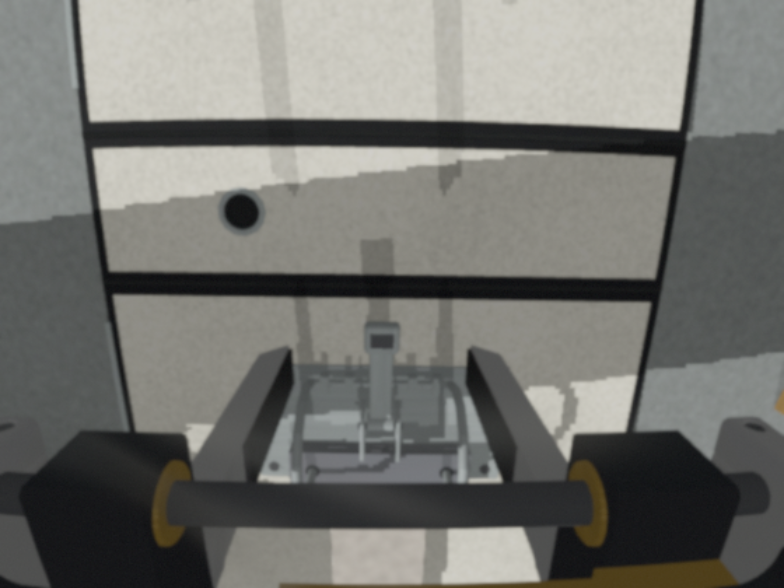

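The grip's dark mark is at (row 243.6, col 272.9), and it sits centred between the fingers.

```bash
python3 - <<'E'
from h import *
import pickle
W,D=pickle.load(open("w1.pkl","rb"));W2,_=pickle.load(open("w2.pkl","rb"));T=par("top");S=par("scene")
g=[(W,(129.8,278)),(W2,(243.6,272.9)),(T,(255.4,172.1)),(S,(296,430.4))]
for c in [(0,1),(0,1,2,3),(1,2),(1,3)]:
    X,e=tri([g[i] for i in c]);print(c,X.round(4),np.round(e,1))
for z in (.026,.034,.042): print(z,onz(W2,g[1][1],z).round(4))
E
```

```text
(0, 1) [0.4854 0.1756 0.0347] [0. 0.]
(0, 1, 2, 3) [0.484  0.1755 0.0325] [1.9 2.3 1.2 1.3]
(1, 2) [0.4836 0.1744 0.0314] [2.6 0.9]
(1, 3) [0.4857 0.1773 0.0367] [1.3 0.6]
0.026 [0.4853 0.1721 0.026 ]
0.034 [0.4855 0.1753 0.034 ]
0.042 [0.4856 0.1785 0.042 ]
```

Emit:
{"op": "arm_command", "data": {
  "plan": [-0.4,0,0,-0.145,0,-0.4,0,0,-0.145,0,-0.4,0,0,-0.145,0,1,0,0,-0.145,0,1,0,0,-0.145,0,1,0,0,-0.145,0,1,0,0,-0.145,0,1,0,0,-0.145,0,1,0,0,-0.145,0,1,0,0,-0.145,0],
  "newtons": 10
}}

```text
time_s: 4.15
ee_pos: [0.4845, 0.1764, 0.2126]
eef_rot: [-3.141, -0.0, 1.524]
force: [-2.7, 0.6, 2.6]
grip_width: 0.018
```

Emit:
{"op": "arm_command", "data": {
  "plan": [1,0,-0.001,0.004,0,1,0,-0.003,0.01,0,1,0,-0.006,0.018,0,1,0,-0.0115,0.03,0,1,0,-0.0115,0.03,0]
}}

```text
time_s: 4.65
ee_pos: [0.4846, 0.1712, 0.2257]
eef_rot: [-3.141, 0.001, 1.524]
force: [-7.7, -3.4, 10.7]
grip_width: 0.0179
```

Emit:
{"op": "arm_command", "data": {
  "plan": [1,-0.0005,-0.011,0.018,0,1,-0.001,-0.0225,0.033,0,1,-0.0018,-0.037,0.047,0,1,-0.0025,-0.052,0.0595,0,1,-0.0032,-0.07,0.07,0,1,-0.004,-0.088,0.078,0,1,-0.004,-0.088,0.078,0]
}}

```text
time_s: 5.35
ee_pos: [0.4827, 0.1358, 0.2555]
eef_rot: [-3.14, 0.001, 1.524]
force: [-5.0, -2.6, -6.8]
grip_width: 0.0174
```

```bash
python3 look.py 3 post lever_pin; python3 -c "
from h import *
cv2.imwrite('pics/sc3.png',cv2.resize(vision.camera('scene')[150:400,250:550],None,fx=2.4,fy=2.4))"
```

```text
post [([321.0, 326.5], 0.88)]
lever_pin [([263.9, 275.1], 0.59)]
5.5 [0.4828 0.1363 0.2554] [-3.1400e+00  1.3000e-03  1.5246e+00] [-5.28 -6.83 -5.98]
```

View pics/sc3.png

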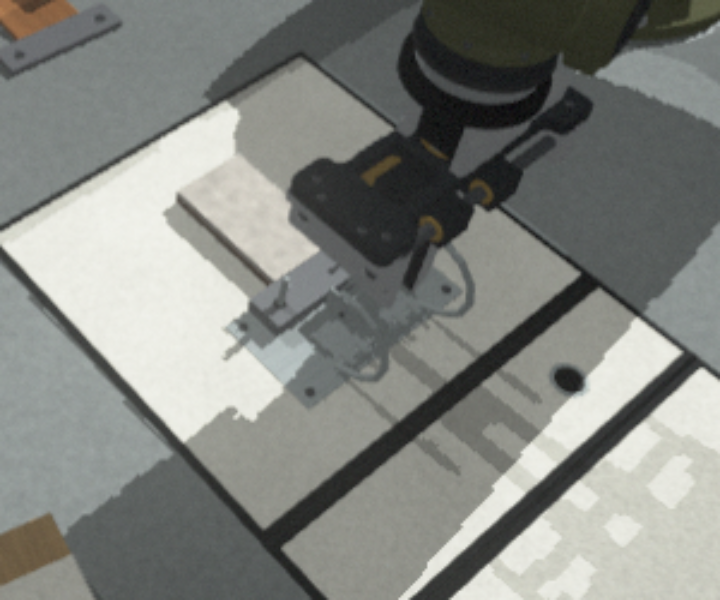

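View pics/w3b.png

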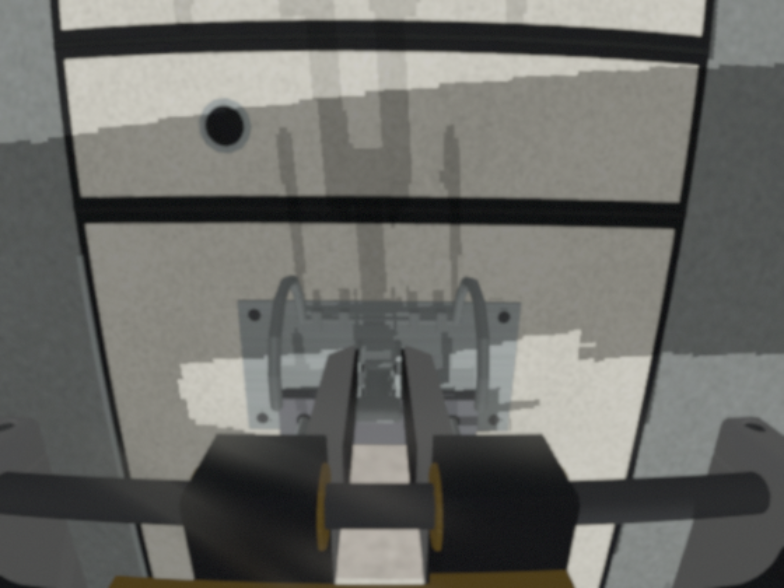

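Emit:
{"op": "arm_command", "data": {
  "plan": [0.3,0,0,0,0,0.3,0,0,0,0,0.3,0,0,0,0,0.3,0,0,0.1,0,0.3,0,0,0.2,0,0.3,0,0,0.2,0]
}}

```text
time_s: 6.15
ee_pos: [0.4838, 0.1369, 0.341]
eef_rot: [3.133, -0.002, 1.525]
force: [-0.7, -0.1, -0.5]
grip_width: 0.0331
```

```bash
python3 -c "
from h import *
o=sensors.get_obs();print(o['force'],o['ee_pos'],o['grip_width'])
cv2.imwrite('pics/sc4.png',cv2.resize(vision.camera('scene')[150:400,250:550],None,fx=2.4,fy=2.4))"
```

```text
[-0.66548564 -0.06012882 -0.48090269] [0.48375233 0.1368621  0.34096225] 0.03313374099367984
```

View pics/sc4.png

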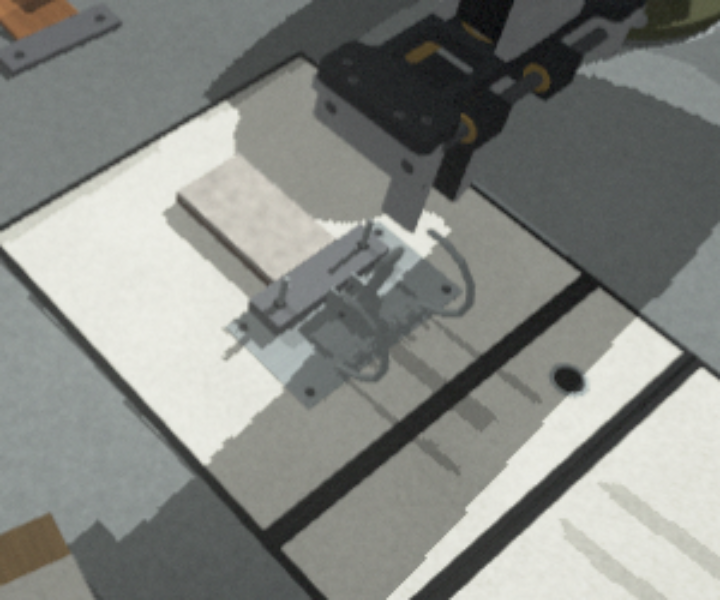

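Emit:
{"op": "arm_command", "data": {
  "plan": [-1,0,-0.14,0,0,-1,0,-0.14,0,0,-1,0,-0.14,0,0,-1,0,-0.14,0,0]
}}

```text
time_s: 6.6
ee_pos: [0.4831, 0.081, 0.3353]
eef_rot: [-3.141, -0.0, 1.524]
force: [0.2, 0.0, 0.6]
grip_width: 0.0614
```

```bash
python3 look.py 4 post post lever_pin
```

```text
post [([210.6, 309.7], 0.81), ([214.0, 220.6], 0.72)]
post [([210.6, 309.7], 0.81), ([214.0, 220.6], 0.72)]
lever_pin [([171.9, 272.6], 0.77), ([137.4, 554.8], 0.37)]
6.8 [0.483  0.0813 0.3356] [-3.1414 -0.      1.5257] [ 0.4  -0.01  0.36]
```

Emit:
{"op": "arm_command", "data": {
  "plan": [-1,0,-0.2,0,0,-1,0,-0.2,0,0,-1,0,-0.2,0,0,-1,0,-0.2,0,0]
}}

```text
time_s: 7.2
ee_pos: [0.4831, 0.0007, 0.3358]
eef_rot: [-3.142, -0.0, 1.524]
force: [-0.7, 0.2, -0.4]
grip_width: 0.0942
```

```bash
python3 look.py 5 post post lever_pin
```

```text
post [([115.1, 212.1], 0.96), ([117.2, 310.0], 0.57)]
post [([115.1, 212.1], 0.96), ([117.2, 310.0], 0.57)]
lever_pin [([80.5, 264.1], 0.93)]
7.4 [0.4831 0.0015 0.3358] [-3.1416e+00 -1.0000e-04  1.5260e+00] [-0.41 -0.91 -0.34]
```

View pics/w4b.png

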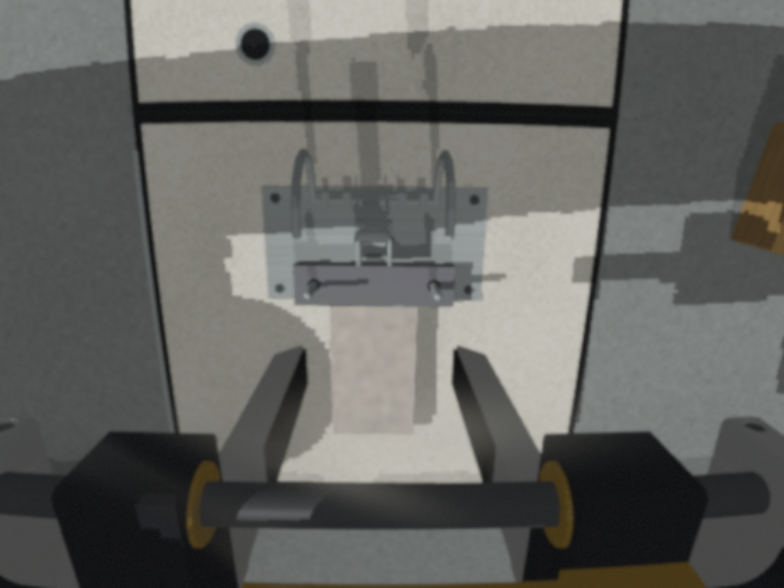

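View pics/w5b.png

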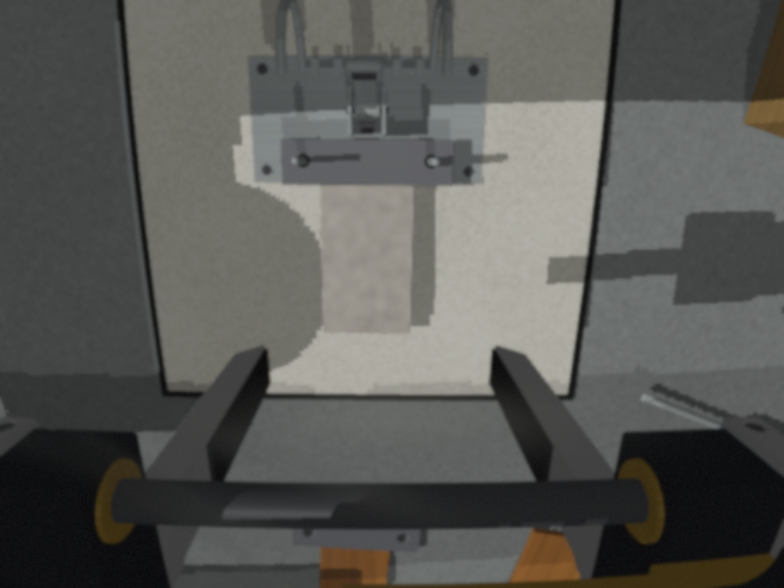

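```bash
python3 - <<'E'
import cv2,numpy as np
a=cv2.imread("pics/w4.png")[190:225,200:335];b=cv2.imread("pics/w5.png")[98:133,195:330]
f=lambda x:cv2.resize(x,None,fx=5.9,fy=5.9,interpolation=cv2.INTER_CUBIC)
cv2.imwrite("pics/pz.png",np.vstack([f(a),f(b)]))
E
```

```text
(no output)
```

View pics/pz.png

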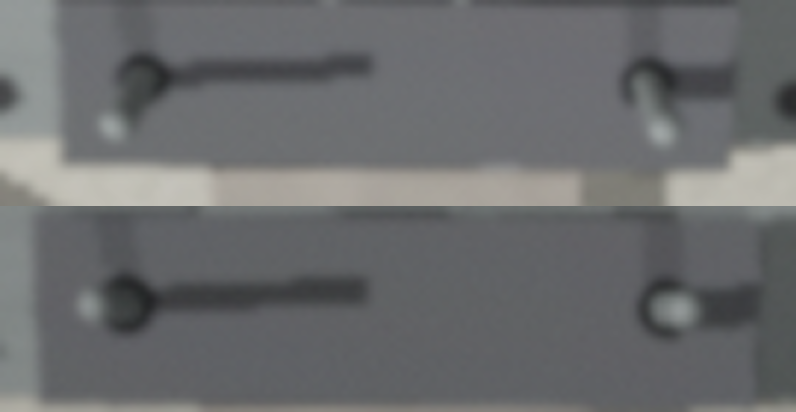

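```bash
python3 - <<'E'
from h import *
import pickle
W4=pickle.load(open("w4.pkl","rb"))[0];W5=pickle.load(open("w5.pkl","rb"))[0]
A,ea=tri([(W4,(211.5,219.0)),(W5,(114.4,210.3))]);B,eb=tri([(W4,(212.2,311.9)),(W5,(115.5,310.3))])
print(A.round(4),ea,B.round(4),eb); d=B-A; print(np.linalg.norm(d[:2]),np.arctan2(d[1],d[0]),((A+B)/2).round(4))
for W,a,b in[(W4,(211.5,219),(212.2,311.9)),(W5,(114.4,210.3),(115.5,310.3))]:
    p,q=onz(W,a,.0445),onz(W,b,.0445);print(p.round(4),q.round(4),np.linalg.norm(p-q),np.arctan2((q-p)[1],(q-p)[0]))
E
```

```text
[0.4401 0.0866 0.0457] [np.float64(0.19703507836765988), np.float64(0.21237076473400407)] [0.5195 0.0818 0.0444] [np.float64(0.13381786190647096), np.float64(0.14427599671416777)]
0.07960209634700416 -0.060048742918167766 [0.4798 0.0842 0.0451]
[0.4397 0.0863 0.0445] [0.5194 0.0819 0.0445] 0.07984227501008077 -0.05494526021603646
[0.44   0.0866 0.0445] [0.5196 0.0818 0.0445] 0.0797548229432362 -0.06008793603740726
```

Emit:
{"op": "arm_command", "data": {
  "plan": [-1,-0.076,-0.565,0,-0.035,-1,-0.076,-0.565,-0.05,-0.035,-1,-0.076,-0.565,-0.05,-0.035,-1,-0.076,-0.565,-0.05,-0.035,-1,-0.076,-0.565,-0.05,-0.035,-1,-0.076,-0.565,-0.05,-0.035,-1,-0.076,-0.565,-0.05,-0.035]
}}

```text
time_s: 8.1
ee_pos: [0.4528, -0.2251, 0.3156]
eef_rot: [-3.141, -0.0, 1.451]
force: [0.9, 0.5, -0.1]
grip_width: 0.0942
```

```bash
python3 look.py 6 hole sample_grip
```

```text
hole [([202.3, 314.8], 0.91), ([198.9, 227.7], 0.65)]
sample_grip [([255.5, 272.1], 0.79)]
8.25 [ 0.453  -0.2243  0.316 ] [ 3.1415 -0.      1.453 ] [0.15 0.43 0.81]
```

Emit:
{"op": "arm_command", "data": {
  "plan": [-1,0,-0.125,-0.09,0,-1,0,-0.125,-0.09,0,-1,0,-0.125,-0.09,0,-1,0,-0.125,-0.09,0]
}}

```text
time_s: 8.65
ee_pos: [0.453, -0.2746, 0.2804]
eef_rot: [3.141, -0.0, 1.452]
force: [0.3, 0.8, 0.3]
grip_width: 0.0939
```

```bash
python3 look.py 7 hole sample_grip; python3 - <<'E'
import cv2,numpy as np
cv2.imwrite("pics/w67.png",np.hstack([cv2.imread("pics/w6.png")[:,80:480],cv2.imread("pics/w7.png")[:,80:480]]))
E
```

```text
hole [([150.6, 214.5], 0.77), ([150.6, 315.7], 0.62)]
sample_grip []
8.8 [ 0.453  -0.2746  0.2808] [3.1404e+00 5.0000e-04 1.4524e+00] [-0.27  0.21 -0.87]
```

View pics/w67.png

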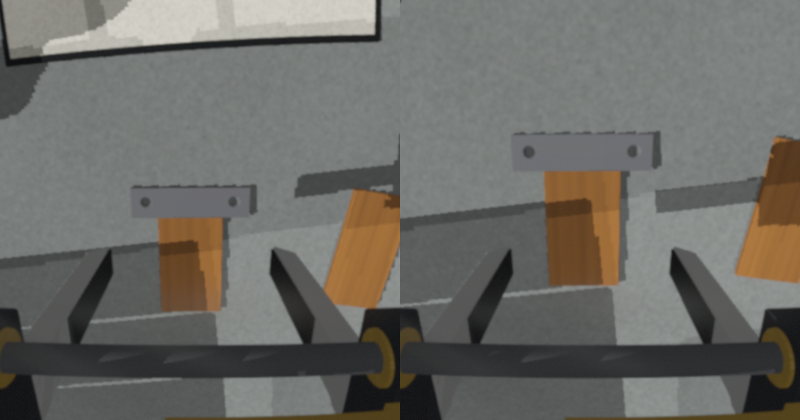

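```bash
python3 - <<'E'
import cv2,numpy as np
a=cv2.imread("pics/w6.png")[183:221,205:340];b=cv2.imread("pics/w7.png")[132:170,195:330]
f=lambda x:cv2.resize(x,None,fx=5.9,fy=5.9,interpolation=cv2.INTER_CUBIC)
cv2.imwrite("pics/hz.png",np.vstack([f(a),f(b)]))
E
```

```text
(no output)
```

View pics/hz.png

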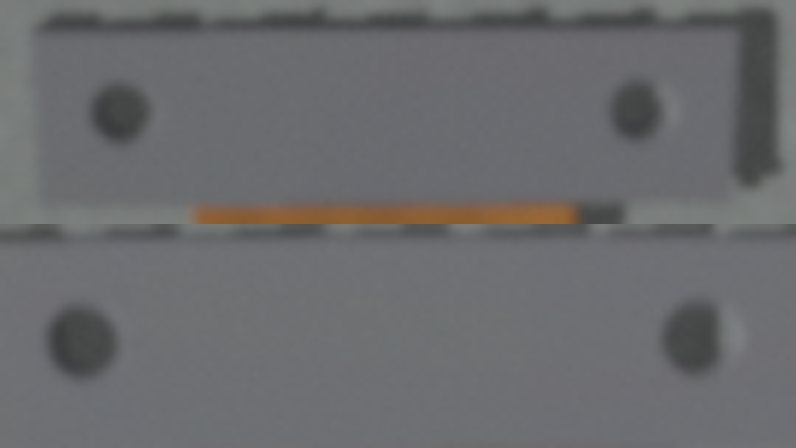

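```bash
python3 - <<'E'
from h import *
import pickle
W4=pickle.load(open("w6.pkl","rb"))[0];W5=pickle.load(open("w7.pkl","rb"))[0]
l=[(202,225.3),(152,208.9)];r=[(201.6,313.6),(151.3,313.6)]
for p in (l,r): X,e=tri([(W4,p[0]),(W5,p[1])]);print(X.round(4),e)
for W,a,b in[(W4,l[0],r[0]),(W5,l[1],r[1])]:
    p,q=onz(W,a,.006),onz(W,b,.006);d=q-p;y=np.arctan2(d[1],d[0]);m=(p+q)/2
    print(p.round(4),q.round(4),np.linalg.norm(d),y, m, "grip",m[:2]-0.055*np.array([-np.sin(y),np.cos(y)]))
E
```

```text
[ 0.4134 -0.2137  0.0052] [np.float64(0.035547191305922134), np.float64(0.042099624148488585)]
[ 0.4934 -0.2227  0.0063] [np.float64(0.07492139188456579), np.float64(0.08888247484780318)]
[ 0.4135 -0.2135  0.006 ] [ 0.4934 -0.2228  0.006 ] 0.08041967278733558 -0.11599476559717288 [ 0.45341872 -0.21817124  0.006     ] grip [ 0.4470533  -0.27280165]
[ 0.4136 -0.2136  0.006 ] [ 0.4935 -0.2228  0.006 ] 0.08045902743661203 -0.11407488166379526 [ 0.4535308  -0.21820872  0.006     ] grip [ 0.44727028 -0.27285124]
```

```bash
python3 - <<'E'
from h import *
import pickle
W=pickle.load(open("w7.pkl","rb"))[0]
c=np.array([.4472,-.2728]);y=-.115;R=np.array([[np.cos(y),np.sin(y)],[-np.sin(y),np.cos(y)]])
for a in [(274,417),(136,452),(200,434)]:
    p=onz(W,a,.003);print(p.round(4),(R@(p[:2]-c)).round(4))
E
```

```text
[ 0.5762 -0.34    0.003 ] [ 0.1359 -0.052 ]
[ 0.6038 -0.2231  0.003 ] [0.1499 0.0673]
[ 0.5897 -0.2738  0.003 ] [0.1417 0.0153]
```

Emit:
{"op": "arm_command", "data": {
  "plan": [-1,-0.014,0.005,-0.1,0.002,-1,-0.014,0.005,-0.17,0.002,-1,-0.014,0.005,-0.19,0.002,-1,-0.014,0.005,-0.1975,0.002,-1,-0.014,0.005,-0.1975,0.002]
}}

```text
time_s: 9.3
ee_pos: [0.4475, -0.2735, 0.2019]
eef_rot: [3.14, 0.001, 1.456]
force: [0.8, -0.2, -0.2]
grip_width: 0.0944
```

Emit:
{"op": "arm_command", "data": {
  "plan": [1,0,0,0,0,1,0,0,0,0,1,0,0,0,0,1,0,0,0,0,1,0,0,0,0,1,0,0,0,0],
  "newtons": 12
}}

```text
time_s: 9.9
ee_pos: [0.4471, -0.2735, 0.201]
eef_rot: [3.141, 0.0, 1.456]
force: [-0.4, 0.5, 3.8]
grip_width: 0.0598
```

Emit:
{"op": "arm_command", "data": {
  "plan": [1,0,0,0.05,0,1,0,0,0.15,0,1,0,0,0.25,0,1,0,0,0.275,0,1,0,0,0.275,0,1,0,0,0.275,0],
  "newtons": 20
}}

```text
time_s: 10.5
ee_pos: [0.4468, -0.2733, 0.3094]
eef_rot: [-3.14, -0.001, 1.455]
force: [-0.3, 1.1, -1.0]
grip_width: 0.0592
```

```bash
python3 look.py 8 hole; python3 - <<'E'
import cv2,numpy as np
b=cv2.imread("pics/w8.png")
cv2.imwrite("pics/w8z.png",cv2.resize(b[170:310,180:370],None,fx=4,fy=4,interpolation=cv2.INTER_CUBIC))
E
```

```text
hole [([164.9, 198.9], 0.98), ([163.7, 346.3], 0.62)]
10.6 [ 0.4469 -0.2733  0.3091] [-3.1391e+00 -1.4000e-03  1.4555e+00] [ 0.42  0.82 -1.49]
```

View pics/w8b.png

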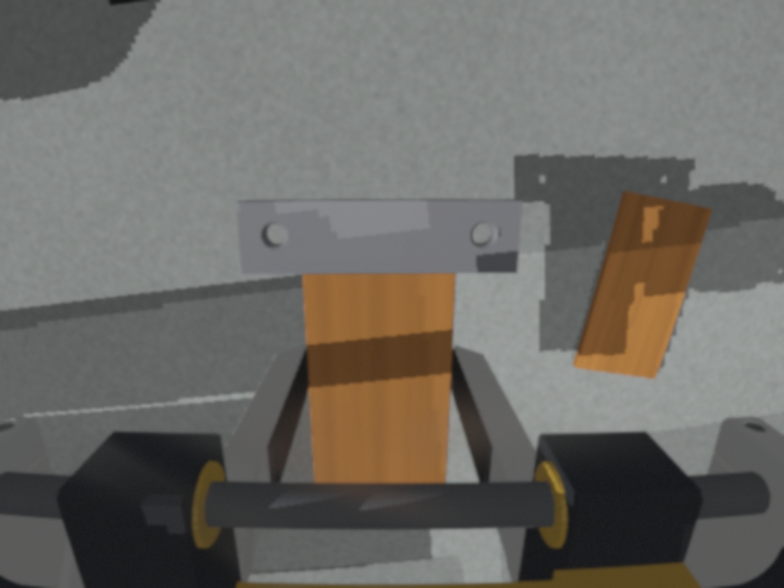

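View pics/w8z.png

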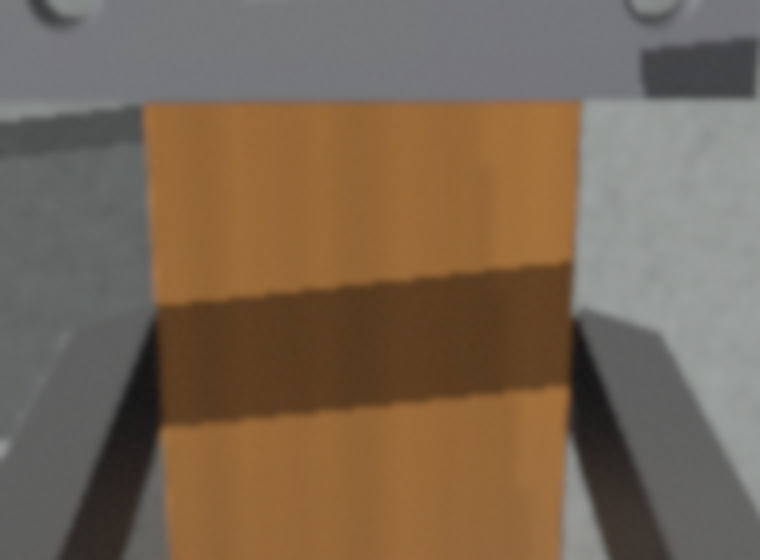

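```bash
python3 - <<'E'
import cv2,numpy as np
b=cv2.imread("pics/w8.png")
f=lambda x:cv2.resize(x,None,fx=9,fy=9,interpolation=cv2.INTER_CUBIC)
cv2.imwrite("pics/w8h.png",np.hstack([f(b[148:188,176:218]),f(b[148:188,325:367])]))
E
```

```text
(no output)
```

View pics/w8h.png

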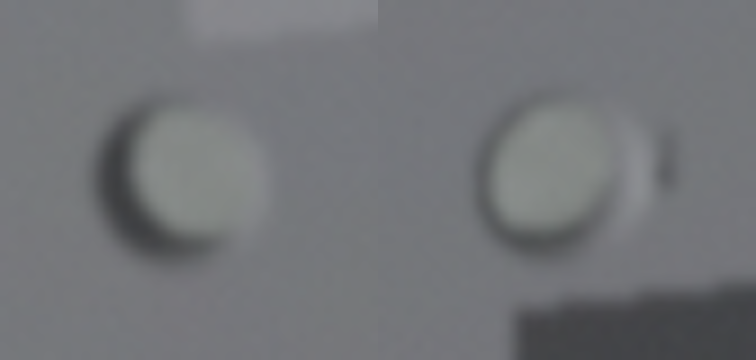

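```bash
python3 - <<'E'
from h import *
import pickle
from scipy.optimize import brentq
W=pickle.load(open("w8.pkl","rb"))[0]
a,b=(167.2,195.7),(166.9,345.8)
f=lambda z:np.linalg.norm(onz(W,a,z)-onz(W,b,z))-.08
z=brentq(f,.05,.2)
o=sensors.get_obs();yaw=1.4555;t=np.array([.4469,-.2735])
fx=np.array([np.sin(yaw),-np.cos(yaw)]);fy=np.array([np.cos(yaw),np.sin(yaw)])
for zz in (z,.110,.112,.114,.116):
    p,q=onz(W,a,zz),onz(W,b,zz);d=q-p;print(zz,p.round(4),q.round(4),np.arctan2(d[1],d[0])-(yaw-np.pi/2))
    for h in(p,q):print("  rel",((h[:2]-t)@fx).round(4),((h[:2]-t)@fy).round(4))
E
```

```text
0.11580466559736124 [ 0.4144 -0.2126  0.1158] [ 0.4939 -0.2217  0.1158] 0.0013480062825910466
  rel -0.0393 0.0568
  rel 0.0407 0.0569
0.11 [ 0.413  -0.2133  0.11  ] [ 0.4951 -0.2227  0.11  ] 0.001348006282591352
  rel -0.0406 0.0559
  rel 0.042 0.056
0.112 [ 0.4135 -0.213   0.112 ] [ 0.4947 -0.2223  0.112 ] 0.0013480062825913797
  rel -0.0402 0.0562
  rel 0.0416 0.0563
0.114 [ 0.414  -0.2128  0.114 ] [ 0.4943 -0.222   0.114 ] 0.0013480062825913242
  rel -0.0397 0.0565
  rel 0.0411 0.0566
0.116 [ 0.4145 -0.2125  0.116 ] [ 0.4939 -0.2216  0.116 ] 0.001348006282591352
  rel -0.0392 0.0568
  rel 0.0407 0.0569
```

Emit:
{"op": "arm_command", "data": {
  "plan": [1,0.0723,0.7533,0,0.027,1,0.0723,0.7533,0,0.027,1,0.0723,0.7533,0,0.027,1,0.0723,0.7533,0,0.027,1,0.0723,0.7533,0,0.027,1,0.0723,0.7533,0,0.027,1,0.0723,0.7533,0,0.027,1,0.0723,0.7533,0,0.027,1,0.0723,0.7533,0,0.027,1,0.0723,0.7533,0,0.027]
}}

```text
time_s: 11.6
ee_pos: [0.476, 0.0266, 0.3105]
eef_rot: [-3.141, 0.0, 1.51]
force: [0.1, 0.2, -0.4]
grip_width: 0.0596
```

```bash
python3 look.py 9 hole post; python3 - <<'E'
from h import *
o=sensors.get_obs();print(o["ee_pos"],o["eef_rot"])
b=cv2.imread("pics/w9.png")
cv2.imwrite("pics/w9z.png",cv2.resize(b[130:200,170:370],None,fx=4,fy=4,interpolation=cv2.INTER_CUBIC))
s=vision.camera("scene");cv2.imwrite("pics/sc9.png",cv2.resize(s[180:340,290:490],None,fx=3.6,fy=3.6,interpolation=cv2.INTER_CUBIC))
E
```

```text
hole [([167.5, 200.5], 0.86), ([164.3, 343.1], 0.86)]
post [([148.7, 216.6], 0.96), ([165.4, 199.3], 0.68), ([150.5, 322.4], 0.66)]
11.75 [0.476  0.027  0.3108] [-3.1414  0.      1.5105] [ 0.02 -0.05 -0.17]
[0.4759776  0.02698363 0.31075723] [-3.14143293e+00  2.14852760e-05  1.51047165e+00]
```

View pics/w9z.png

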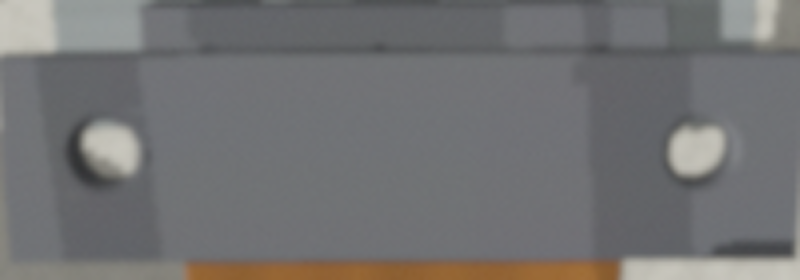

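View pics/sc9.png

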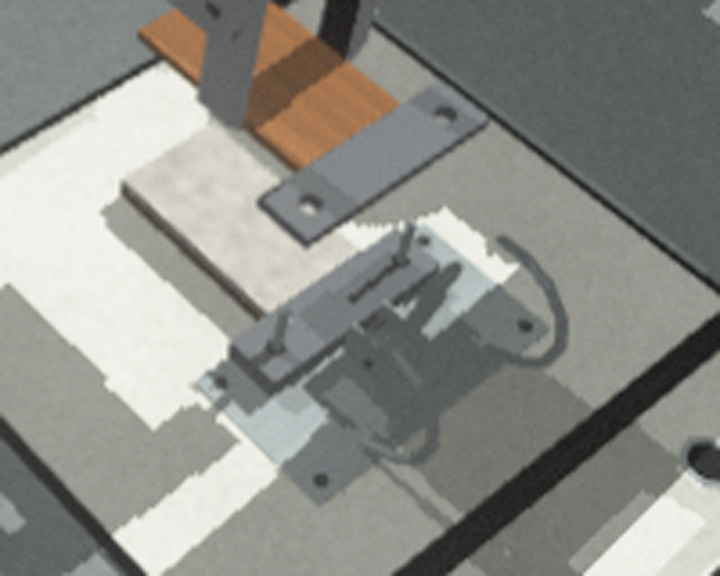

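Emit:
{"op": "arm_command", "data": {
  "plan": [1,-0.0005,0.0025,-0.06,0.0007,1,-0.0005,0.0025,-0.13,0.0007,1,-0.0005,0.0025,-0.13,0.0007,1,-0.0005,0.0025,-0.13,0.0007]
}}

```text
time_s: 12.2
ee_pos: [0.476, 0.0287, 0.2594]
eef_rot: [-3.141, 0.0, 1.513]
force: [0.8, -0.2, -1.0]
grip_width: 0.0594
```

```bash
python3 look.py 10 hole post; python3 - <<'E'
from h import *
o=sensors.get_obs();print(o["ee_pos"],o["eef_rot"])
b=cv2.imread("pics/w10.png")
cv2.imwrite("pics/w10z.png",cv2.resize(b[130:200,170:370],None,fx=4,fy=4,interpolation=cv2.INTER_CUBIC))
s=vision.camera("scene");cv2.imwrite("pics/sc10.png",cv2.resize(s[190:330,330:470],None,fx=4.2,fy=4.2,interpolation=cv2.INTER_CUBIC))
# predicted apparent post tip and hole bottoms centre in scene
P=par("scene")
for X in ([.4399,.0865,.045],[.5195,.0818,.045]):
    q=proj(P,X)[0]; print("tip scene zoom",((q-[190,330])*4.2)[::-1])
    q=proj(P,[X[0],X[1],o["ee_pos"][2]-.2013+.006])[0]; print("hole expected zoom",((q-[190,330])*4.2)[::-1])
E
```

```text
hole [([165.3, 345.0], 0.8), ([164.5, 200.4], 0.65)]
post [([161.8, 337.6], 0.8), ([164.8, 204.8], 0.67)]
12.35 [0.4761 0.0288 0.2602] [ 3.1396e+00 -1.0000e-04  1.5134e+00] [-0.26 -0.58 -1.52]
[0.47609064 0.02878994 0.26017835] [ 3.13956347e+00 -1.03228498e-04  1.51339167e+00]
tip scene zoom [308.6623769  211.91484087]
hole expected zoom [319.4087222  178.89422407]
tip scene zoom [160.38519473 313.40017554]
hole expected zoom [168.70675261 280.92093863]
```

View pics/w10z.png

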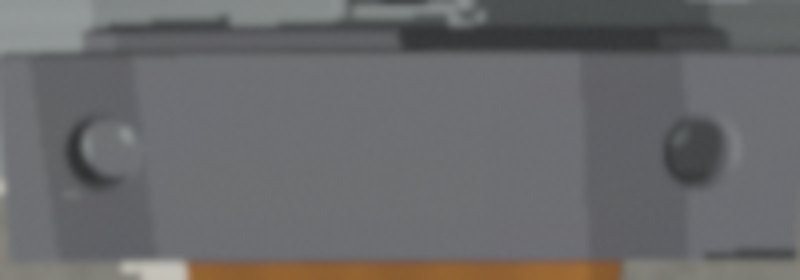

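View pics/sc10.png

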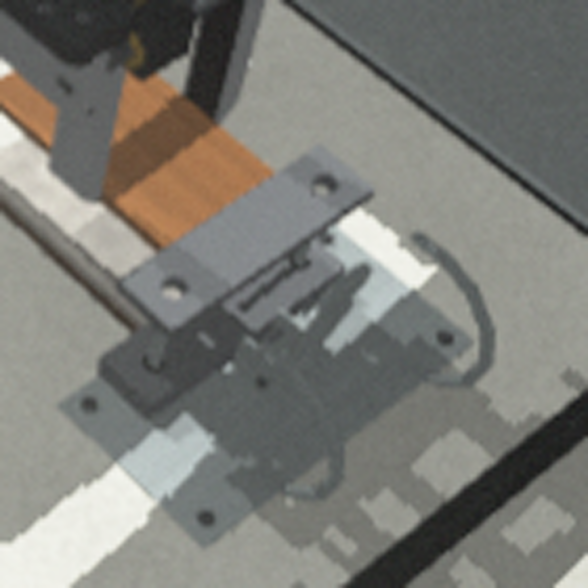

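```bash
python3 - <<'E'
from h import *
import pickle
W=pickle.load(open("w10.pkl","rb"))[0]
z=.2602-.2013+.006
print("top z",z)
to=lambda q:((q[::-1]-[170,130])*4).round(1)
for X in ([.4399,.0865],[.5195,.0818]):
    print("hole top if aligned",to(proj(W,[*X,z])[0]),"bot",to(proj(W,[*X,z-.006])[0]),"tip",to(proj(W,[*X,.045])[0]), "tip edge+-2.5x",to(proj(W,[X[0]-.0025,X[1],.043])[0]),to(proj(W,[X[0]+.0025,X[1],.043])[0]))
for a in [(105,151),(702,150)]:
    at=(130+(a[1]+.5)/4-.5,170+(a[0]+.5)/4-.5)
    print([onz(W,at,zz)[:2].round(4) for zz in (z-.002,z,z+.002)])
E
python3 - <<'E'
import cv2,numpy as np
b=cv2.imread("pics/w10.png")
f=lambda x:cv2.resize(x,None,fx=10,fy=10,interpolation=cv2.INTER_CUBIC)
m=np.hstack([f(b[148:188,176:214]),f(b[148:188,328:366])]).astype(float)
cv2.imwrite("pics/w10h.png",np.clip((m-50)*2,0,255).astype(np.uint8))
E
```

```text
top z 0.06489999999999999
hole top if aligned [101.6 152.9] bot [111.1 146.2] tip [131. 132.] tip edge+-2.5x [117.2 131.2] [150.1 129. ]
hole top if aligned [696.8 153.2] bot [687.6 146.4] tip [668.2 132.2] tip edge+-2.5x [649.1 131.2] [682.3 129.4]
[array([0.4397, 0.0867]), array([0.4402, 0.0869]), array([0.4407, 0.0872])]
[array([0.5204, 0.0821]), array([0.52  , 0.0824]), array([0.5196, 0.0827])]
```

View pics/w10h.png

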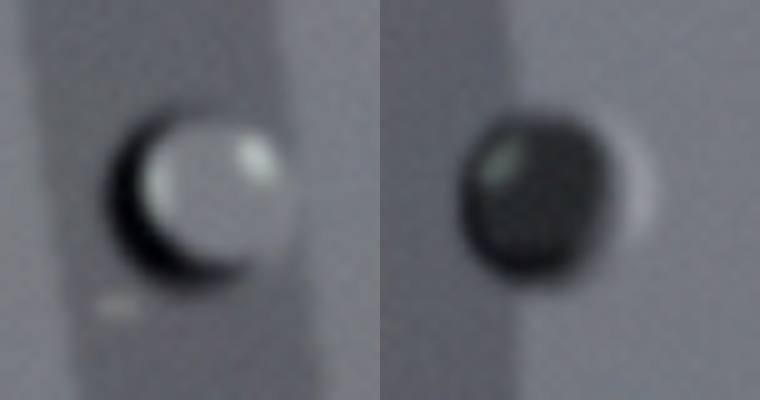

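Emit:
{"op": "arm_command", "data": {
  "plan": [1,-0.0007,-0.0018,-0.015,0,1,-0.0007,-0.0018,-0.03,0,1,-0.0007,-0.0018,-0.04,0,1,-0.0007,-0.0018,-0.05,0,1,-0.0007,-0.0018,-0.05,0]
}}

```text
time_s: 12.9
ee_pos: [0.4754, 0.0282, 0.2382]
eef_rot: [-3.14, 0.0, 1.514]
force: [0.9, -0.6, -0.5]
grip_width: 0.0592
```

```bash
python3 look.py 11 hole; python3 - <<'E'
from h import *
b=cv2.imread("pics/w11.png")
f=lambda x:cv2.resize(x,None,fx=10,fy=10,interpolation=cv2.INTER_CUBIC)
m=np.hstack([f(b[148:188,176:214]),f(b[148:188,328:366])]).astype(float)
cv2.imwrite("pics/w11h.png",np.clip((m-50)*2,0,255).astype(np.uint8))
s=vision.camera("scene");cv2.imwrite("pics/sc11.png",cv2.resize(s[190:330,330:470],None,fx=4.2,fy=4.2,interpolation=cv2.INTER_CUBIC))
E
```

```text
hole [([164.6, 199.5], 0.83), ([167.4, 344.2], 0.59)]
13.0 [0.4755 0.0282 0.2388] [-3.1414  0.      1.5135] [-0.37 -0.25 -0.26]
```

View pics/w11h.png

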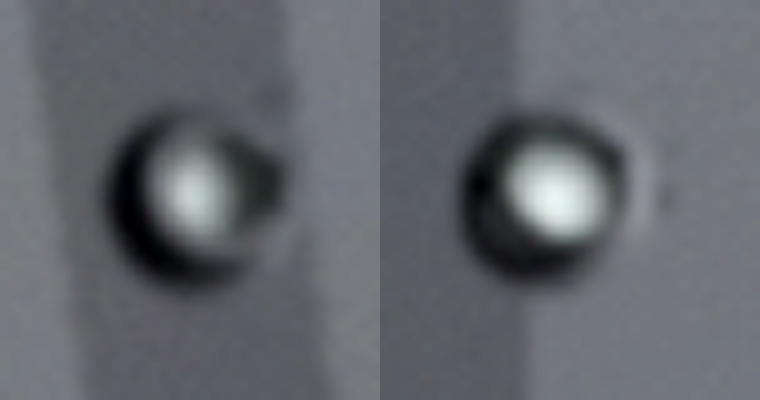

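View pics/sc11.png

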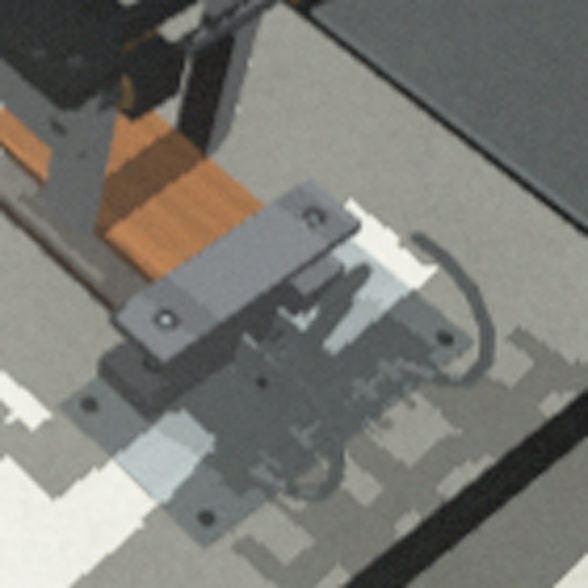

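Emit:
{"op": "arm_command", "data": {
  "plan": [1,0,0,-0.012,0,1,0,0,-0.024,0,1,0,0,-0.035,0,1,0,0,-0.035,0]
}}

```text
time_s: 13.45
ee_pos: [0.4753, 0.0282, 0.2241]
eef_rot: [-3.14, 0.0, 1.513]
force: [0.9, 0.9, -0.8]
grip_width: 0.0596
```

Emit:
{"op": "arm_command", "data": {
  "plan": [1,0,0,-0.005,0,1,0,0,-0.01,0,1,0,0,-0.01,0]
}}

```text
time_s: 13.75
ee_pos: [0.4755, 0.0281, 0.2207]
eef_rot: [-3.141, 0.0, 1.514]
force: [-0.7, 0.5, -2.0]
grip_width: 0.0595
```

Emit:
{"op": "arm_command", "data": {
  "plan": [1,0,0,-0.0025,0,1,0,0,-0.004,0,1,0,0,-0.004,0]
}}

```text
time_s: 14.05
ee_pos: [0.4755, 0.0281, 0.2192]
eef_rot: [-3.142, 0.0, 1.514]
force: [0.4, -0.9, 0.3]
grip_width: 0.0595
```

Emit:
{"op": "arm_command", "data": {
  "plan": [1,0,0,-0.0015,0,1,0,0,-0.003,0,1,0,0,-0.003,0]
}}

```text
time_s: 14.35
ee_pos: [0.4755, 0.0281, 0.218]
eef_rot: [-3.142, 0.0, 1.514]
force: [0.8, 0.3, -0.7]
grip_width: 0.0595
```

Emit:
{"op": "arm_command", "data": {
  "plan": [-0.7,0,0,0,0,-0.7,0,0,0,0,-0.7,0,0,0,0,-0.7,0,0,0,0,-0.7,0,0,0.1,0,-0.7,0,0,0.2,0,-0.7,0,0,0.28,0,-0.7,0,0,0.28,0]
}}

```text
time_s: 15.15
ee_pos: [0.476, 0.0282, 0.334]
eef_rot: [3.135, -0.0, 1.514]
force: [-0.4, 0.2, -0.4]
grip_width: 0.0799
```

```bash
python3 look.py 12 hole; python3 - <<'E'
from h import *
s=vision.camera("scene");cv2.imwrite("pics/sc12.png",cv2.resize(s[160:330,290:490],None,fx=3.8,fy=3.5,interpolation=cv2.INTER_CUBIC))
E
```

```text
hole [([148.1, 312.9], 0.85), ([144.7, 221.5], 0.72)]
15.25 [0.4753 0.0282 0.3301] [ 3.1407 -0.      1.5135] [-0.62  0.02  0.08]
```

View pics/w12b.png

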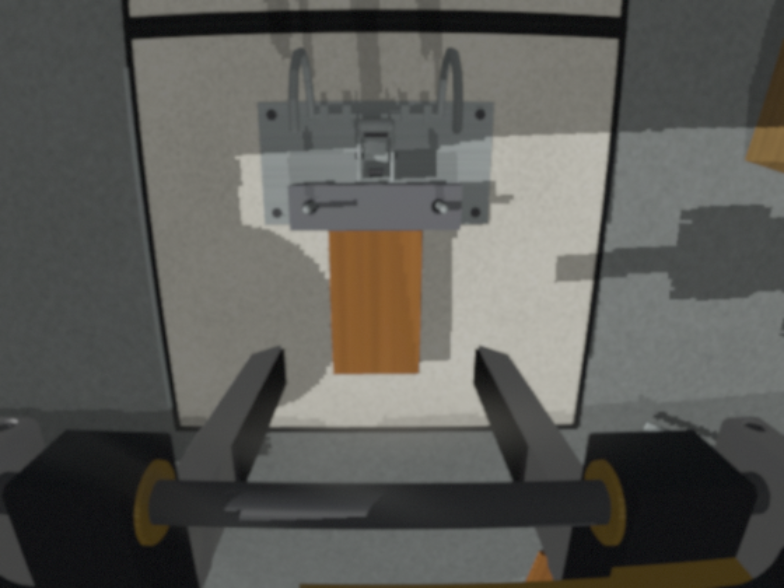

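View pics/sc12.png

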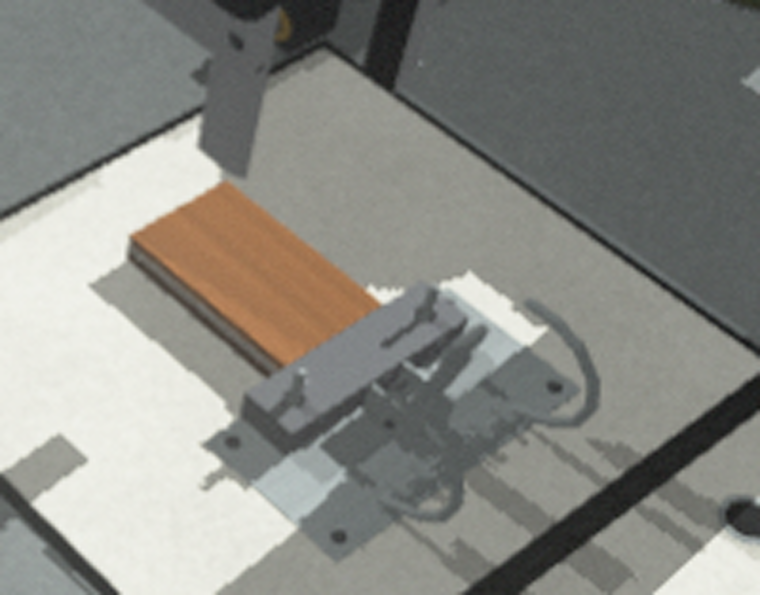

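The sample lies flat, with both posts through its holes and the rings still open. Next I close the fingers and bring them between the posts and the raised lever.

Emit:
{"op": "arm_command", "data": {
  "plan": [1,0.0138,0.195,0,0,1,0.0138,0.195,0,0,1,0.0138,0.195,0,0,1,0.0138,0.195,0,0,1,0.0138,0.195,0,0,1,0.0138,0.195,0,0,1,0.0138,0.195,0,0,1,0.0138,0.195,0,0],
  "newtons": 20
}}

```text
time_s: 16.1
ee_pos: [0.481, 0.1057, 0.33]
eef_rot: [-3.142, 0.0, 1.513]
force: [0.6, 0.6, -0.5]
grip_width: 0.0193
```

```bash
python3 look.py 13 lever_pin
```

```text
lever_pin [([199.4, 272.7], 0.93)]
16.2 [0.481  0.1059 0.3301] [ 3.1415 -0.      1.5132] [-0.44  0.38 -0.41]
```

View pics/w13b.png

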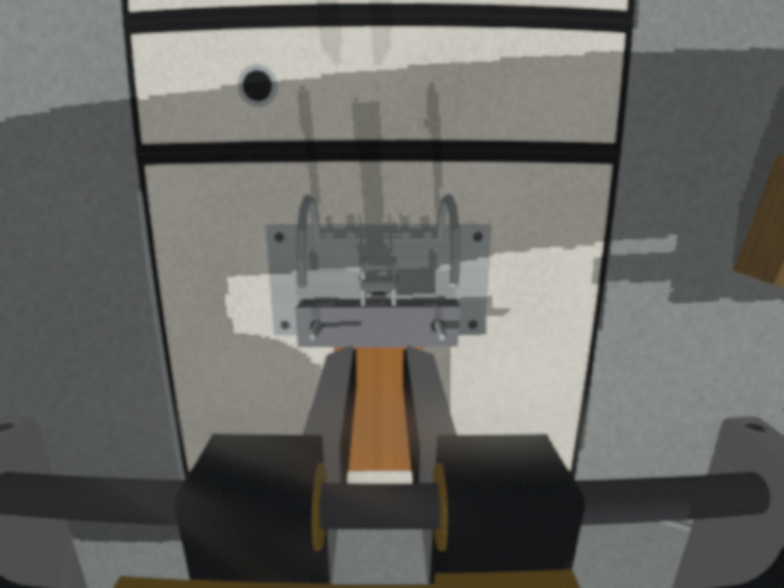

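Emit:
{"op": "arm_command", "data": {
  "plan": [1,0,0,0,0,1,0,0,-0.05,0,1,0,0,-0.1,0,1,0,0,-0.14,0,1,0,0,-0.14,0]
}}

```text
time_s: 16.7
ee_pos: [0.4806, 0.1061, 0.2723]
eef_rot: [-3.138, 0.001, 1.514]
force: [-1.0, 0.4, 0.1]
grip_width: 0.0004
```

```bash
python3 look.py 14 lever_pin;python3 - <<'E'
from h import *
s=vision.camera("scene");cv2.imwrite("pics/sc14.png",cv2.resize(s[160:330,320:490],None,fx=3.5,fy=3.5,interpolation=cv2.INTER_CUBIC))
E
```

```text
lever_pin [([218.8, 275.2], 0.63)]
16.8 [0.4812 0.1062 0.2745] [ 3.1415 -0.      1.5135] [ 0.03  0.07 -0.16]
```

View pics/w14b.png

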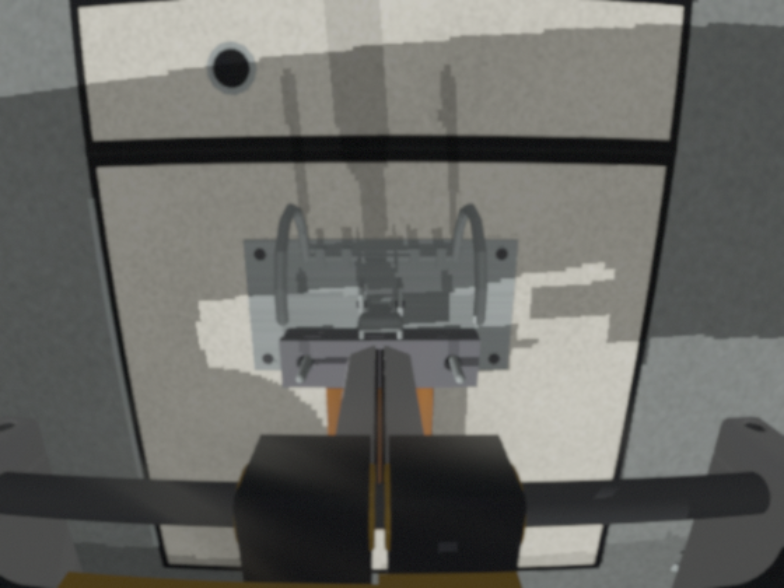

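View pics/sc14.png

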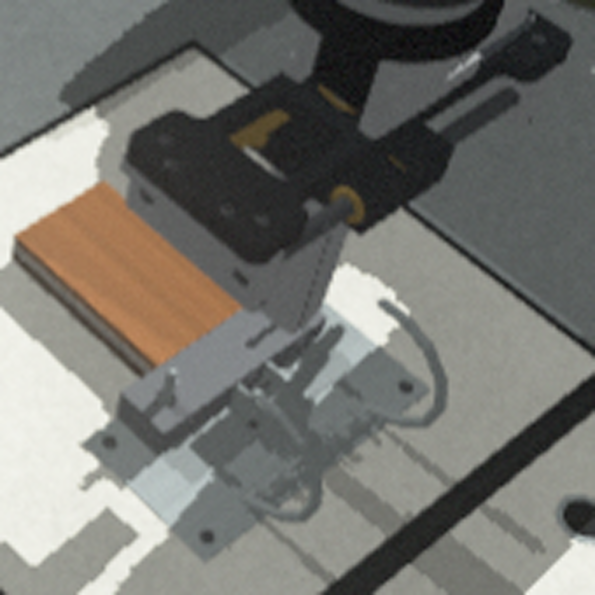

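Emit:
{"op": "arm_command", "data": {
  "plan": [1,0.0002,0.005,0,0,1,0.0005,0.01,0,0,1,0.0008,0.015,0,0,1,0.001,0.0175,0,0,1,0.001,0.02,0,0,1,0.001,0.02,0,0]
}}

```text
time_s: 17.45
ee_pos: [0.4814, 0.1143, 0.274]
eef_rot: [-3.142, -0.0, 1.514]
force: [0.1, 0.1, -0.3]
grip_width: 0.0003
```

Emit:
{"op": "arm_command", "data": {
  "plan": [1,0.0002,0.003,0,0,1,0.0004,0.006,0,0,1,0.0004,0.009,0,0,1,0.0004,0.009,0,0]
}}

```text
time_s: 17.85
ee_pos: [0.4815, 0.1174, 0.2738]
eef_rot: [-3.141, 0.001, 1.514]
force: [0.5, -5.3, -1.4]
grip_width: 0.0005
```

Emit:
{"op": "arm_command", "data": {
  "plan": [1,0.0007,0.0125,-0.0025,0,1,0.0015,0.0255,-0.006,0,1,0.0023,0.04,-0.012,0,1,0.0031,0.054,-0.019,0,1,0.0031,0.054,-0.019,0]
}}

```text
time_s: 18.35
ee_pos: [0.4828, 0.1391, 0.2658]
eef_rot: [-3.141, 0.002, 1.514]
force: [1.1, -8.8, -1.1]
grip_width: 0.0005
```

```bash
python3 look.py 15 lever_pin;python3 - <<'E'
from h import *
s=vision.camera("scene");cv2.imwrite("pics/sc15.png",cv2.resize(s[160:330,320:490],None,fx=3.5,fy=3.5,interpolation=cv2.INTER_CUBIC))
E
```

```text
lever_pin [([259.6, 270.9], 0.67)]
18.45 [0.4828 0.1388 0.2661] [-3.1408e+00  1.9000e-03  1.5137e+00] [ 0.76 -8.83  0.02]
```

View pics/w15b.png

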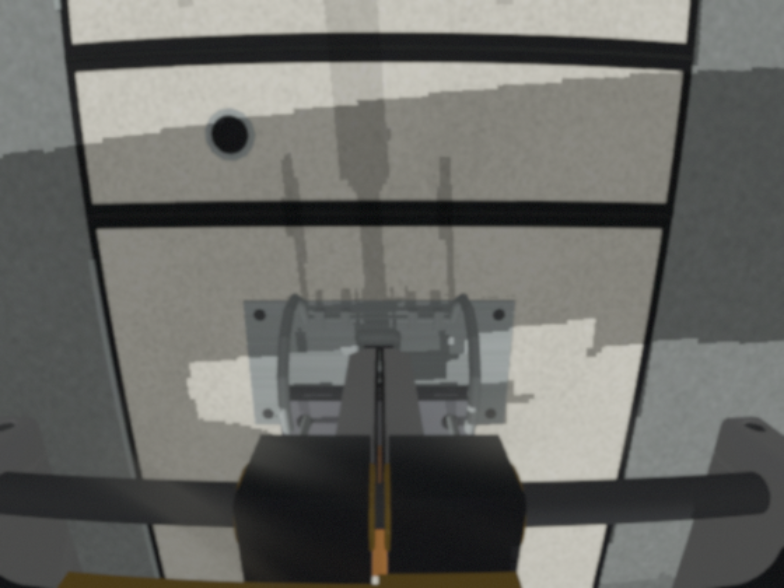

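View pics/sc15.png

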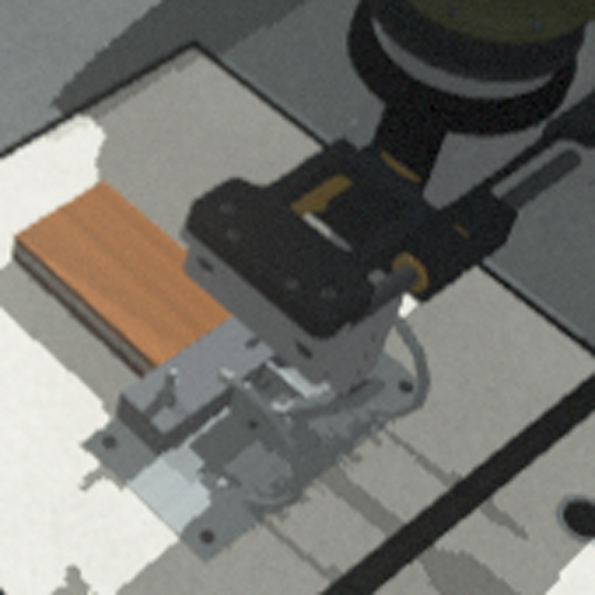

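Emit:
{"op": "arm_command", "data": {
  "plan": [1,0.0007,0.013,-0.009,0,1,0.0014,0.025,-0.018,0,1,0.002,0.036,-0.029,0,1,0.0026,0.046,-0.041,0,1,0.0026,0.046,-0.041,0]
}}

```text
time_s: 19.0
ee_pos: [0.4839, 0.1572, 0.2496]
eef_rot: [-3.141, 0.002, 1.514]
force: [-0.7, -11.6, 3.6]
grip_width: 0.0005
```

```bash
python3 look.py 16 lever_pin;python3 - <<'E'
from h import *
s=vision.camera("scene");cv2.imwrite("pics/sc16.png",cv2.resize(s[160:330,320:490],None,fx=3.5,fy=3.5,interpolation=cv2.INTER_CUBIC))
t=vision.camera("top");cv2.imwrite("pics/top16.png",t)
E
```

```text
lever_pin []
19.1 [0.4839 0.157  0.25  ] [-3.1410e+00  2.2000e-03  1.5136e+00] [ -0.74 -11.61   3.72]
```

View pics/w16b.png

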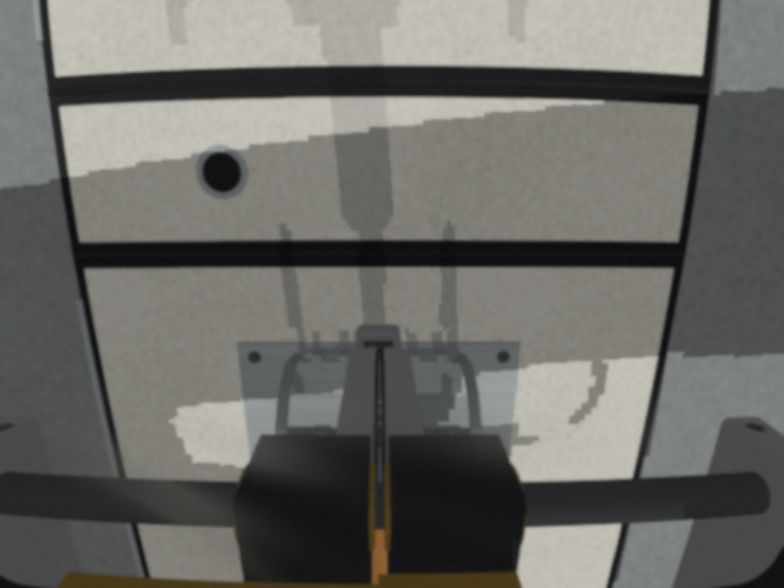

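View pics/sc16.png

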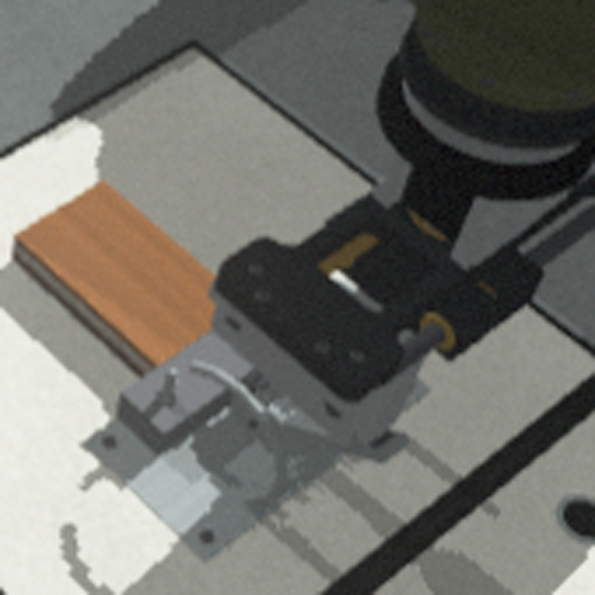

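Emit:
{"op": "arm_command", "data": {
  "plan": [1,0,0,-0.008,0,1,0.0003,0.005,-0.0145,0,1,0.0005,0.0088,-0.0195,0,1,0.0005,0.0088,-0.0195,0]
}}

```text
time_s: 19.6
ee_pos: [0.4842, 0.161, 0.2426]
eef_rot: [3.141, 0.001, 1.514]
force: [-1.6, -7.7, 7.8]
grip_width: 0.0002
```

Emit:
{"op": "arm_command", "data": {
  "plan": [1,0.0001,0.0025,-0.0075,0,1,0.0003,0.004,-0.014,0,1,0.0003,0.004,-0.014,0]
}}

```text
time_s: 19.9
ee_pos: [0.4843, 0.163, 0.2371]
eef_rot: [3.141, -0.0, 1.513]
force: [-1.4, -0.4, 6.3]
grip_width: 0.0003
```

Emit:
{"op": "arm_command", "data": {
  "plan": [1,0,0.001,-0.003,0,1,0,0.001,-0.005,0,1,0,0.001,-0.005,0]
}}

```text
time_s: 20.2
ee_pos: [0.4843, 0.1635, 0.2351]
eef_rot: [3.141, -0.001, 1.513]
force: [-1.1, 1.7, 5.2]
grip_width: 0.0002
```

Emit:
{"op": "arm_command", "data": {
  "plan": [1,0,0,-0.0025,0,1,0,0,-0.004,0,1,0,0,-0.004,0]
}}

```text
time_s: 20.5
ee_pos: [0.4841, 0.1633, 0.2329]
eef_rot: [-3.141, 0.0, 1.514]
force: [0.9, -0.5, -0.4]
grip_width: 0.0003
```

Emit:
{"op": "arm_command", "data": {
  "plan": [1,0,0,-0.0012,0,1,0,0,-0.0012,0]
}}

```text
time_s: 20.7
ee_pos: [0.4841, 0.1632, 0.2324]
eef_rot: [-3.141, 0.0, 1.513]
force: [0.1, 1.1, -0.2]
grip_width: 0.0004
```

```bash
python3 look.py 17 lever_pin;python3 - <<'E'
from h import *
s=vision.camera("scene");cv2.imwrite("pics/sc17.png",cv2.resize(s[160:330,320:490],None,fx=3.5,fy=3.5,interpolation=cv2.INTER_CUBIC))
E
```

```text
lever_pin []
20.8 [0.4842 0.1632 0.2325] [-3.1413e+00  1.0000e-04  1.5135e+00] [ 0.14 -0.59 -0.02]
```

View pics/w17b.png

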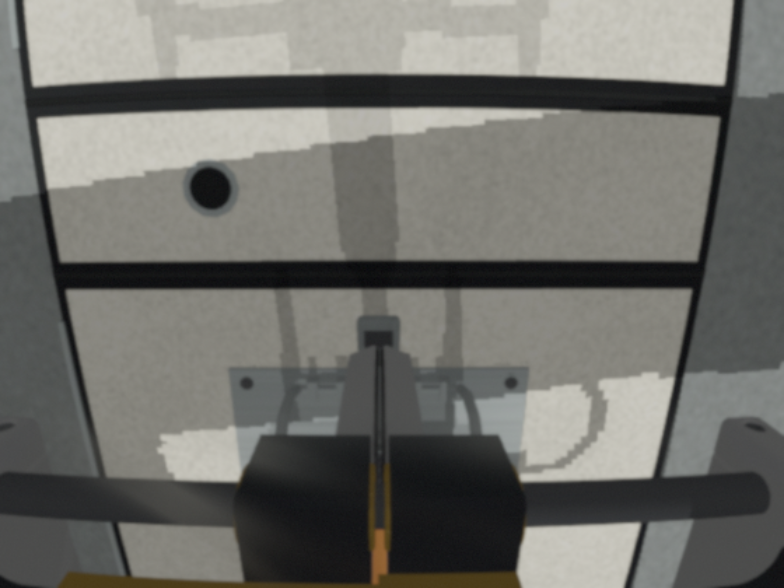

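Lever appears home and locked. I'll feel for the stop in small steps.

Emit:
{"op": "arm_command", "data": {
  "plan": [1,0,0,-0.001,0,1,0,0,-0.002,0,1,0,0,-0.002,0]
}}

```text
time_s: 21.15
ee_pos: [0.4842, 0.1633, 0.2318]
eef_rot: [3.141, -0.0, 1.514]
force: [-0.2, -0.4, 0.6]
grip_width: 0.0004
```

Emit:
{"op": "arm_command", "data": {
  "plan": [1,0,0,-0.001,0,1,0,0,-0.002,0,1,0,0,-0.002,0]
}}

```text
time_s: 21.45
ee_pos: [0.4842, 0.1633, 0.2312]
eef_rot: [3.141, -0.0, 1.514]
force: [-0.3, 0.9, 4.2]
grip_width: 0.0003
```

Emit:
{"op": "arm_command", "data": {
  "plan": [1,0,0,-0.001,0,1,0,0,-0.001,0]
}}

```text
time_s: 21.65
ee_pos: [0.4843, 0.1634, 0.2309]
eef_rot: [3.141, -0.0, 1.514]
force: [-0.9, 1.3, 5.7]
grip_width: 0.0003
```

Emit:
{"op": "arm_command", "data": {
  "plan": [1,0,0,-0.0015,0,1,0,0,-0.0015,0]
}}

```text
time_s: 21.85
ee_pos: [0.4843, 0.1634, 0.2305]
eef_rot: [3.141, -0.001, 1.514]
force: [-1.9, 0.8, 8.1]
grip_width: 0.0008
```

Firm stop at about 8 N. Now I'll withdraw and check.

Emit:
{"op": "arm_command", "data": {
  "plan": [1,0,0,0.02,0,1,0,0,0.12,0,1,0,0,0.24,0,1,0,0.1,0.3,0,1,0,0.2,0.3,0,1,0,0.2,0.3,0,1,0,0.2,0.3,0,1,0,0.2,0.3,0]
}}

```text
time_s: 22.65
ee_pos: [0.4842, 0.2426, 0.3496]
eef_rot: [-3.141, 0.001, 1.513]
force: [-0.3, -0.1, 0.3]
grip_width: 0.0007
```

```bash
python3 - <<'E'
from h import *
s=vision.camera("scene");cv2.imwrite("pics/sc18.png",cv2.resize(s[180:330,320:490],None,fx=4,fy=4,interpolation=cv2.INTER_CUBIC))
cv2.imwrite("pics/sc18f.png",s)
t=vision.camera("top");cv2.imwrite("pics/top18.png",t)
o=sensors.get_obs();print(o["time_s"],o["ee_pos"],o["force"])
E
```

```text
22.75 [0.48431974 0.24237397 0.34976407] [ 0.03902403  0.20985188 -0.80382192]
```

View pics/sc18.png

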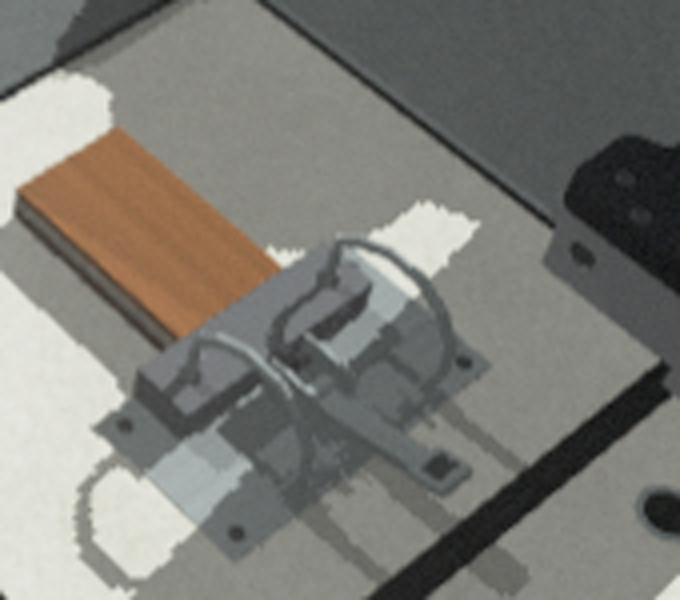

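View pics/top18.png

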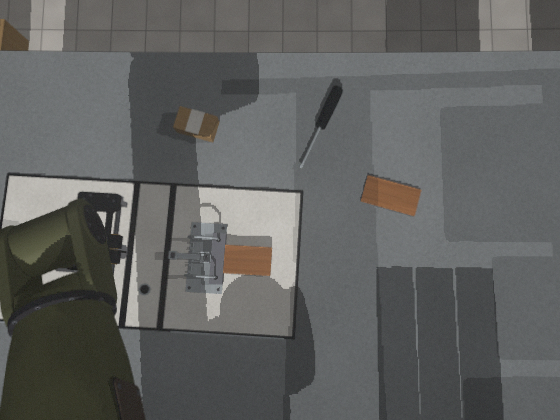

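View pics/sc18f.png

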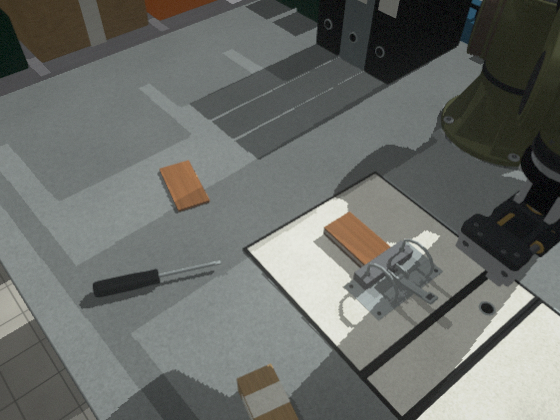

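```bash
python3 -c "
from h import *
print(job.hand_in())"
```

```text
the job is handed in; nothing more can be done
None
```

The sample board is filed, the lever is down and locked, and I handed the job in at about 23 s.

- **Lever up:** I gripped the lever and followed its arc up until the rings stood open, then let go.
- **Threading:** The board went over both posts on the first try, with no more than about 2 N on the wrist at each stop on the way down. I released it flat on the filed boards.
- **Lever down:** I pressed the lever down with closed fingers, with up to about 12 N total at each stop, some of it sideways friction. It dropped over centre to 0 N. I then felt the hard stop in small steps up to 8 N and withdrew.

**Last checks:**
- The lever grip is back at its starting pixel within about 1 px.
- Both ring tips rest on the posts.
- The board is flat under the rings.
- The file, offcut, screwdriver and carton look unmoved in both views.
- The arm is clear of everything.

**Disagreement:** Midway through closing, the force on the fingers was more horizontal than I expected, because the fingertips stuck on the grip. I corrected the path, and the file did not visibly slide.

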